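# Slide the plate carriage to the warmer and switch it on

### The job

The carriage with the stack of small plates must go along its slide to the stop in front of the plate warmer, the steel box with the rotary handle on top. First lift whichever of the pepper mill and the thick candle stands in its way off the slide and leave it standing upright on the wooden board, then slide the carriage until it clicks home in the warmer's stop, and only then turn the warmer's handle clockwise all the way to on. Leave everything else standing where it is, including the one of the two that is not in the way, and knock nothing over.

Things in the scene. Friction and masses are not known exactly. Their poses are not given: they have to be found in the camera images.
- track: fixed aluminium slide, a channel 160 mm wide (x from -85 to +75 mm) and 430 mm long (its y); flat bed 20 mm above the table between low front and rear rails (34 mm above the table; open 116 mm wide) and end stops; origin on the underside, z up, x away from the robot. A stop at y = -130 and at +130 mm, each a sprung ball in a small dark block on the rear rail
- carriage: plate carriage, captive in the slide, free only along the track's y: steel deck 120 mm along the slide, 129 mm across, 10 mm thick, lying on the bed; origin at the deck's underside, on the track's x = 0; four fixed white plates (96 mm across, pile top 62 mm above the table) and an upright push post in front. Two rear pins click over the ball at about 5 N
- carriage_post (a point): grip point on the upright square steel push post at the front of the carriage, 57 mm in front of the carriage's origin: 14 x 14 mm, sides square to the slide, its top 20 mm above this point (118 mm above the table), clear for 35 mm below this point
- warmer: plate warmer, a fixed steel box 110 x 110 x 85 mm, louvred front, rotary handle on top, behind one of the two outer stops (either one); origin centre of its underside, 145 mm behind the track's origin line (front face 90 mm behind it); x away from the robot, y along the slide, square to the track. The carriage is home when centred in front of it
- isolator (a joint): angle of the warmer's rotary handle: 0 off, 1.3 rad on, growing clockwise seen from above; snaps over half-way (about 0.06 N m) into either detent
- isolator_grip (a point): on the vertical axis of the rotary handle, at the height to grip, 119 mm above the table; its frame turns with the handle. The black handle on top of the warmer is a bar 80 mm long (its y), 16 mm thick (its x), from 97 to 131 mm above the table, turning about its middle. Off: along the slide
- organiser: fixed open steel cutlery box of the warmer's size but with spoons standing in it (118 mm high in all) and no handle, behind the other outer stop; origin centre of underside
- mill: turned dark wood pepper mill, 134 mm tall, round: 56 mm across at the foot, 46 to 48 mm at 45 to 80 mm height, 52 mm at 88 to 112 mm height, rounded top; stands on the bed at one side of the carriage; about 0.28 kg; origin centre of the foot, z up
- candle: thick ivory battery candle, a cylinder 58 mm across and 110 mm tall (118 with wick); stands on the bed at the other side of the carriage; about 0.25 kg; origin centre of the foot, z up
- board: fixed wooden serving board 200 mm (its x) by 130 mm (its y), 18 mm thick, on the left or the right of the slide; origin centre of the underside, z up
- jar: bystander: glass jar 58 mm across, 85 mm tall, standing on the board near its -x end; origin centre of the foot
- basket: fixed bread basket 200 x 130 mm, 77 mm high with rolls, on the other side from the board; origin centre of underside
- wineglass: bystander: stemmed glass 140 mm tall, 62 mm across, in front of the slide; origin centre of the foot
- tumbler: bystander: tumbler 66 mm across, 110 mm tall, behind the carriage between warmer and organiser; origin centre of the foot
- bottle: bystander: wine bottle 74 mm across, 290 mm tall, behind the left-hand board or basket; origin centre of the foot
Things that resemble listed ones, but are neither listed nor needed, are in the scene too. What is shaped like the candle but red or yellow is not meant.

How it is judged:
On the way, in this order (a step that is already met when the one before it is completed fails the run):
1. the mill or candle that stood in the way stands upright on the board, released, the other one untouched ((((x of mill in the frame of board between -0.1 and 0.1 m and y of mill in the frame of board between -0.065 and 0.065 m and z of mill in the frame of board between 0.012 and 0.025 m and angle between mill's own z axis and vertical below 0.1 rad and linear speed of mill below 0.03 m/s and contact force between the fingers and mill below 0.3 N) and (distance of candle from where it was at the start of the episode below 0.03 m and angle between candle's own z axis and vertical below 0.15 rad)) or ((x of candle in the frame of board between -0.1 and 0.1 m and y of candle in the frame of board between -0.065 and 0.065 m and z of candle in the frame of board between 0.012 and 0.025 m and angle between candle's own z axis and vertical below 0.1 rad and linear speed of candle below 0.03 m/s and contact force between the fingers and candle below 0.3 N) and (distance of mill from where it was at the start of the episode below 0.03 m and angle between mill's own z axis and vertical below 0.15 rad)))), for 0.3 s.
2. the carriage is home in the stop in front of the warmer ((((x of mill in the frame of board between -0.1 and 0.1 m and y of mill in the frame of board between -0.065 and 0.065 m and z of mill in the frame of board between 0.012 and 0.025 m and angle between mill's own z axis and vertical below 0.1 rad and linear speed of mill below 0.03 m/s and contact force between the fingers and mill below 0.3 N) and (distance of candle from where it was at the start of the episode below 0.03 m and angle between candle's own z axis and vertical below 0.15 rad)) or ((x of candle in the frame of board between -0.1 and 0.1 m and y of candle in the frame of board between -0.065 and 0.065 m and z of candle in the frame of board between 0.012 and 0.025 m and angle between candle's own z axis and vertical below 0.1 rad and linear speed of candle below 0.03 m/s and contact force between the fingers and candle below 0.3 N) and (distance of mill from where it was at the start of the episode below 0.03 m and angle between mill's own z axis and vertical below 0.15 rad))) and y of carriage in the frame of warmer between -0.006 and 0.006 m and linear speed of carriage below 0.02 m/s), for 0.2 s.
3. the warmer's handle is turned to on (all of step 2 and value of joint isolator above 1.15 rad), for 0.2 s.
At the end, for the whole second after the job is handed in: The one that blocked the way stands upright (0.1 rad) on the board, its centre over it, released and at rest; the other is upright within 30 mm of its first place; the carriage rests within 6 mm of the warmer's centre line; the handle is beyond 1.15 rad (all of step 3); the robot touches nothing.
It fails at once if the jar, wine glass, tumbler or bottle is shifted by more than 30 mm or tipped (distance of any of jar, wineglass, tumbler, bottle from where it was at the start of the episode above 0.03 m or angle between any of jar, wineglass, tumbler, bottle's own z axis and vertical above 0.35 rad).
It fails at once if both the mill and the candle are moved from their places (more than 30 mm) (distance of each of mill, candle from where it was at the start of the episode above 0.03 m).
It fails at once if the mill or the candle is tipped over (angle between any of mill, candle's own z axis and vertical above 0.6 rad).
It fails at once if the warmer is switched on before the carriage is home (value of joint isolator above 1.15 rad and not (y of carriage in the frame of warmer between -0.006 and 0.006 m)).
It also fails if it takes over 72 s, if anything falls off the work surface, if the arm or the gripper's body presses on something with over 40 N, if the wrist force passes 120 N, or if a joint passes its speed limit or range.

### The arm

A 6-joint arm with a two-finger parallel gripper is mounted at the origin on the work surface. World frame = base frame: x ahead of the robot, y to its left, z up, the work surface at z = 0. Lengths are in m, angles in rad, forces in N, time in s.
With the tool pointing down it reaches from about 0.35 to 0.95 m from the base axis. Payload 17.4 kg.
Tool frame: the origin (TCP) lies between the finger pads; the fingertips stand manip.finger_overhang ahead of it and the grasp point (between the pads) lies 5 mm behind it (manip.finger_overhang is the distance from the TCP to the fingertips, in m); x points along the fingers, z is the direction in which the jaws open and shut, and the axes are right-handed (so a half turn about x gives the same grasp; the last joint's range is limited). The gripper opens to 93 mm and grips with 3 to 60 N. Pads are 15 mm wide; open, the fingers measure 128 mm over their backs; the gripper's body (75 mm by 188 mm) begins 65 mm behind the grasp point.
Start: joints at [-1.197, 0.116, 1.442, -0, 1.584, -0.038], TCP at [0.27, -0.619, 0.233] pointing down, gripper open.
Joint ranges: [-2.83, 2.83], [-0.83, 2.19], [0.07, 2.5], [-1.14, 4.28], [0.01, 3], [-2.97, 2.97]. Speed limits (rad/s): [1.89, 1.89, 2.22, 3.14, 3.14, 3.14].

### API

Orientations are given as a rotation vector (axis times angle).
In Python, from rig import manip, viewer gives the robot as it stands. The module is installed in compiled form; this text tells all that it offers.
- The arm moves only by the tool send_rows, never from a script. Its argument "commands" is a list of rows, each an object with "gripper": the finger opening in m, from 0 to 0.093; "offset": the shift along the tool's x, y, z in m, a list of three; "twist": the turn about the tool's x in degrees. A call has 1 to 8 rows; each row shifts and turns the commanded pose from where the row before left it, along the tool's axes as they then stand; what a row does not reach is not made up. A row lasts 1/10 s, in which the tool goes at most 50 mm and 8.59 degrees, less where a joint would pass 70% of its speed; a pose out of reach is approached as far as the arm can. A call with a gripper value outside its range is refused whole. The fingers move at their own pace and stop on an object; "newtons" is the grip in N (left out, the last holds). Time passes only in rows, so rows that do not move let the fingers close. It gives the time, the measured TCP pose, the force and the opening at its end, in the units of the state.
- manip.state(): the state, without advancing time (a new reading comes with each control period).
- viewer.capture(name): name is "scene" or "top" or "wrist"; returns (picture, depth): 420x560x3 uint8, red, green, blue; 420x560 float32, m along the optical axis (not along the pixel's ray), 0 where there is no reading.
- viewer.camera_info(name): a dict with "fx", "fy", "cx", "cy" (pixels), "extrinsics" (4x4, takes a point from world to camera coordinates). Camera axes: x right, y up, looking along -z (the intrinsics and any distortion apply to the point x, -y, -z); pixel columns grow to the right and rows downward; lengths in m; the calibration is good to about 2 mm. A picture is of the moment at which its call begins: read the wrist's pose just before it. camera_info takes no time and is no camera call; for the wrist camera it gives the pose at the moment of the call.
- manip.sign_off(): hands the job in, once; it reports no verdict.
The state is a dict: "time": time; "qpos": joint angles; "joint_vel": joint speeds; "joint_torque": joint torques, N m; "ee_pos": TCP position; "ee_rot": TCP orientation; "wrist_force": force on the tool from outside, world axes, zero at the start; "ft_torque": the same for the moment, N m; "grip_width": finger opening in m.
Only numpy, scipy, OpenCV 4.12 (cv2) and the standard library are available. Lean on these libraries where they do the work, as an engineer would, in place of code of your own. Each camera call takes 0.05 s, during which the arm holds its last target. There are 200 camera calls.

## Working session

There is one attempt and no reset: what is moved stays moved. The work goes in short steps, Python scripts to look and compute and a tool call to move; the robot and the scene stay as the last step left them, time stands still between calls to the robot, and variables do not carry over. Pictures are saved under pics/ and viewed, about 8 in all and at most 12, crops included, and the job is handed in when it is done.

Besides the shell and the picture viewer there is one more tool, called after "Call:" as name(argument=value, ...) on one line, values as JSON. send_rows: Moves the arm, as the interface text tells. Its arguments: {"type":"object","properties":{"commands":{"type":"array","items":{"type":"object","properties":{"gripper":{"type":"number"},"offset":{"type":"array","items":{"type":"number"}},"twist":{"type":"number"}}}},"newtons":{"type":"number"}},"required":["commands"]}

```bash
mkdir -p pics
cat > h.py <<'E'
import numpy as np, cv2
from scipy.spatial.transform import Rotation as R
from rig import manip, viewer
def cap(n):
    ci=viewer.camera_info(n); p,d=viewer.capture(n); return p,d,ci
def world(ci,d):
    h,w=d.shape; u,v=np.meshgrid(np.arange(w),np.arange(h))
    c=np.stack([(u-ci['cx'])/ci['fx']*d,-(v-ci['cy'])/ci['fy']*d,-d,np.ones_like(d)],-1)
    return (c@np.linalg.inv(np.array(ci['extrinsics'])).T)[...,:3]
def save(n,p): cv2.imwrite('pics/'+n,p[...,::-1])
E
python3 - <<'E'
from h import *
s=manip.state(); print(s, manip.finger_overhang)
for n in('scene','top'):
    p,d,ci=cap(n); np.savez(n,p=p,d=d,w=world(ci,d)); print(n,ci); save(n+'0.png',p)
E
```

```text
{'time': 0.0, 'qpos': array([-1.19679374e+00,  1.16462670e-01,  1.44227860e+00, -3.76755635e-06,
        1.58398348e+00, -3.78160024e-02]), 'joint_vel': array([ 1.86192351e-03,  5.03910639e-04,  3.02828498e-04, -4.09274874e-04,
       -6.55516510e-04,  4.32231816e-05]), 'joint_torque': array([ 2.76137898e-04, -7.21251798e+01, -6.22606516e+01,  7.80087872e-02,
        2.36976729e-02, -6.73009595e-05]), 'ee_pos': array([ 0.27009761, -0.61839627,  0.23191261]), 'ee_rot': array([ 0.90138441,  1.37728213, -0.90031143]), 'wrist_force': array([-0.00673512, -0.13320609, -0.02301604]), 'ft_torque': array([ 0.02720385, -0.03792404,  0.06511582]), 'grip_width': 0.0932139774971602} 0.014
scene {'fx': 433.81871453857246, 'fy': 433.81871453857246, 'cx': 284.9989725277573, 'cy': 212.82980692868583, 'extrinsics': array([[-0.65801852,  0.75281195, -0.01690565,  0.33699433],
       [-0.4615361 , -0.38547713,  0.79899425,  0.17689804],
       [ 0.59497568,  0.53355558,  0.60110098, -1.46646293],
       [ 0.        ,  0.        ,  0.        ,  1.        ]])}
top {'fx': 546.5016324971216, 'fy': 546.5016324971216, 'cx': 284.1980246245248, 'cy': 223.4635213555703, 'extrinsics': array([[ 0.0258303 , -0.99954831,  0.01536136, -0.01799421],
       [ 0.99358495,  0.02736252,  0.10972798, -0.55616328],
       [-0.11009874,  0.01242851,  0.99384294, -1.31119174],
       [ 0.        ,  0.        ,  0.        ,  1.        ]])}
```

View pics/top0.png

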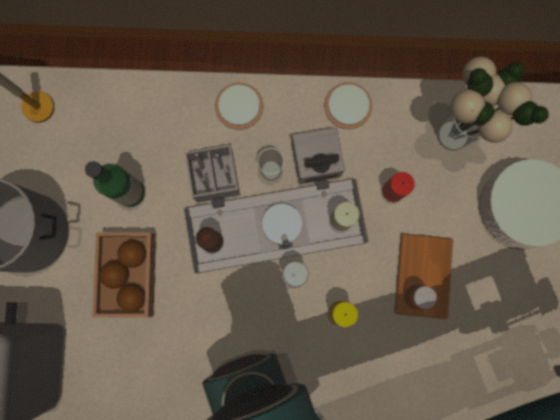

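View pics/scene0.png

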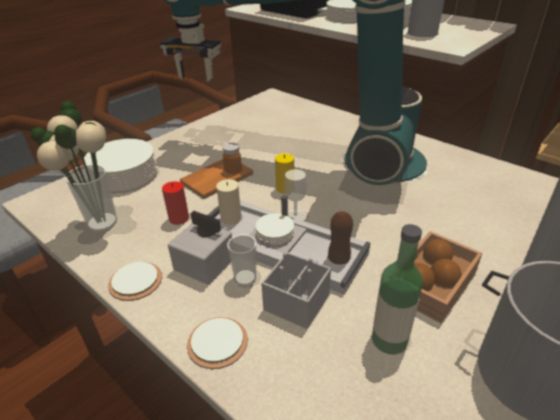

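The top view shows the warmer (handle) at px (320,155), behind the right-hand stop. The candidates for the obstructing piece are:
- ivory candle (345,214), on the slide to the right of the plates
- red candle (402,184), off the slide
- yellow candle (344,315), off the slide
- mill (208,238), on the slide's left side

The ivory candle is the blocker. The board is at (425,275), with the jar at its near end (425,297).

Run:
```python
from h import *
f=np.load('top.npz');p,d,w=f['p'],f['d'],f['w']
z=w[...,2]
def box(name,u0,u1,v0,v1,z0,z1):
    m=np.zeros(z.shape,bool);m[v0:v1,u0:u1]=1;m&=(z>z0)&(z<z1)&(d>0)
    q=w[m]
    if len(q)<5: print(name,len(q));return
    r=cv2.minAreaRect((q[:,:2]*1000).astype(np.float32))
    c,rad=cv2.minEnclosingCircle((q[:,:2]*1000).astype(np.float32))
    print(name,len(q),'med',np.median(q,0).round(4),'rect',np.round(r[0],1),np.round(r[1],1),round(r[2],1),'circ',np.round(c,1),round(rad,1))
box('candle',325,365,195,235,.12,.14)
box('warmer',285,350,120,190,.075,.092)
box('handle',285,350,120,190,.11,.14)
box('board',390,460,225,325,.010,.024)
box('track',180,375,170,280,.028,.038)
box('jar',405,445,275,315,.09,.115)
box('plates',255,310,195,250,.055,.068)
box('post',275,300,230,262,.10,.13)
box('mill',190,230,220,260,.12,.17)
box('wineglass',278,315,255,295,.10,.16)
box('tumbler',250,290,140,190,.08,.13)
box('red',385,420,165,205,.10,.14)
box('yellow',325,365,295,335,.09,.14)
box('organiser',180,245,135,205,.06,.13)
```

```text
candle 504 med [ 0.5711 -0.1426  0.1306] rect [ 571.6 -143.3] [56.4 56.6] 63.1 circ [ 571.6 -143.3] 29.2
warmer 1618 med [ 0.7342 -0.074   0.0857] rect [724.4 -80.1] [112.4 110.2] 11.6 circ [724.7 -79.4] 75.6
handle 286 med [ 0.6948 -0.0848  0.1305] rect [696.7 -85.6] [17.2 80. ] 11.9 circ [695.8 -85.8] 40.1
board 3527 med [ 0.4519 -0.3551  0.0185] rect [ 450.5 -353.3] [131.9 224.1] 85.6 circ [ 446.2 -351.8] 122.3
track 3589 med [0.5613 0.0176 0.0342] rect [594.8  25.6] [248.6 430.6] 11.4 circ [569.6  20.6] 235.5
jar 415 med [ 0.3872 -0.3294  0.1035] rect [ 387.4 -330. ] [50.1 49.9] 68.6 circ [ 388.  -329.7] 26.4
plates 1191 med [0.5536 0.0033 0.0629] rect [553.4   3.3] [95.6 93.9] 47.5 circ [548.6   4.3] 53.3
post 49 med [ 0.5016 -0.0075  0.1182] rect [483.9 -16.6] [59.4 16.3] 29.4 circ [485.4 -19.3] 30.1
mill 423 med [0.5059 0.1691 0.1462] rect [507.2 171.1] [50.  49.9] 1.2 circ [508.  171.6] 25.8
wineglass 560 med [ 0.4321 -0.0286  0.1402] rect [432.1 -30. ] [59.2 59.8] 1.8 circ [433.1 -29.7] 30.7
tumbler 273 med [0.7046 0.0339 0.108 ] rect [693.3  33.6] [63.8 63.9] 87.7 circ [694.1  33.5] 33.0
red 481 med [ 0.6488 -0.2748  0.1106] rect [ 649.5 -275.1] [55.8 56.3] 85.3 circ [ 650.5 -275.6] 29.5
yellow 521 med [ 0.3448 -0.1451  0.1106] rect [ 344.5 -145.4] [54.5 55.9] 1.5 circ [ 344.4 -145.9] 28.8
organiser 854 med [0.6711 0.1793 0.0834] rect [672.3 174.7] [111.9 110.7] 11.6 circ [672.1 174.8] 77.3
```

Run:
```python
from h import *
f=np.load('top.npz');p=f['p']
save('crop1.png',cv2.resize(p[115:330,180:470],None,fx=2.6,fy=2.6,interpolation=cv2.INTER_CUBIC))
```

```text
(no output)
```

View pics/crop1.png

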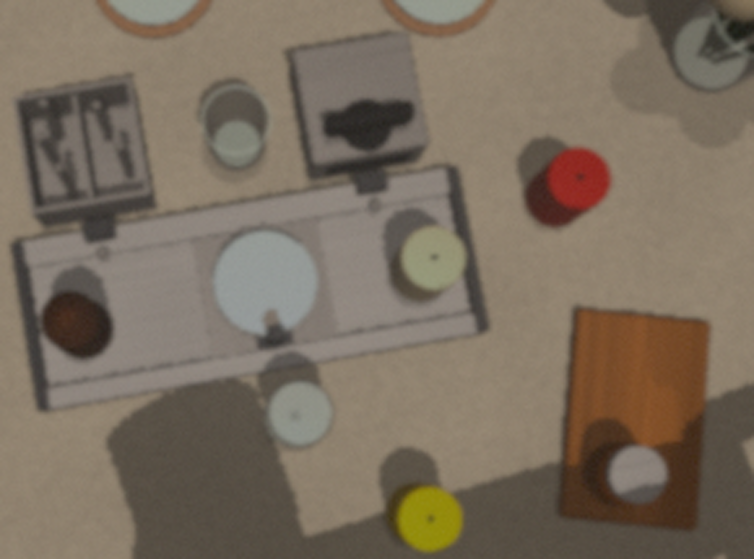

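The crop confirms the ivory candle at crop px (433,258), on the slide in front of the warmer. The red candle (578,178) and yellow candle (430,519) are off the slide. The handle at (368,124) lies along the slide, so it is off. All heights and sizes match the listing.

```bash
cat >> h.py <<'E'
def off(target, yaw=None):
    """tool-frame offset to put TCP at target; twist (deg) to bring jaw axis to yaw (deg)"""
    s=manip.state(); M=R.from_rotvec(s['ee_rot']).as_matrix()
    print('t',round(s['time'],2),'pos',s['ee_pos'].round(4),'toolx',M[:,0].round(3),'y',M[:,1].round(3),'jaw',M[:,2].round(3),'w',round(s['grip_width'],4),'F',s['wrist_force'].round(1),'q',s['qpos'].round(2))
    print('offset mm',((np.array(target)-s['ee_pos'])@M*1000).round(1))
    if yaw is not None:
        j=np.degrees(np.arctan2(M[1,2],M[0,2])); t=(j-yaw+90)%180-90; print('jaw yaw',round(j,1),'twist',round(t,1))
E
python3 - <<'E'
from h import *
f=np.load('top.npz');p,d,w=f['p'],f['d'],f['w'];z=w[...,2]
hsv=cv2.cvtColor(p,cv2.COLOR_RGB2HSV)
m=np.zeros(z.shape,bool);m[225:325,390:460]=1;m&=(abs(z-.018)<.006)&(hsv[...,1]>120)
q=(w[m][:,:2]*1000).astype(np.float32);r=cv2.minAreaRect(q);print(r,cv2.boxPoints(r).round(1))
off([.5716,-.1433,.085],101.6)
E
```

```text
((438.8432922363281, -351.5426025390625), (128.8278045654297, 196.0648651123047), 85.89067077636719) [[ 336.4 -408.8]
 [ 532.  -422.8]
 [ 541.2 -294.3]
 [ 345.7 -280.3]]
t 0.1 pos [ 0.2701 -0.6184  0.232 ] toolx [-0.     0.001 -1.   ] y [0.916 0.4   0.   ] jaw [ 0.4   -0.916 -0.001] w 0.0931 F [-0.8  0.2  0.2] q [-1.2   0.12  1.44  0.    1.58 -0.04]
offset mm [ 147.3  466.4 -314.6]
jaw yaw -66.4 twist 12.0
```

Call:
send_rows(commands=[{"gripper": 0.093, "offset": [0, 33, -22]}, {"offset": [0, 33, -22]}, {"offset": [0, 33, -22]}, {"offset": [0, 33, -22]}, {"offset": [0, 33, -22]}, {"offset": [0, 33, -22]}, {"offset": [0, 33, -22]}, {"offset": [0, 33, -22]}])

```text
invalid input at $.commands[0]: expected keys gripper, offset, twist
```

Call:
send_rows(commands=[{"gripper": 0.093, "offset": [0, 0.033, -0.022], "twist": 0}, {"gripper": 0.093, "offset": [0, 0.033, -0.022], "twist": 0}, {"gripper": 0.093, "offset": [0, 0.033, -0.022], "twist": 0}, {"gripper": 0.093, "offset": [0, 0.033, -0.022], "twist": 0}, {"gripper": 0.093, "offset": [0, 0.033, -0.022], "twist": 0}, {"gripper": 0.093, "offset": [0, 0.033, -0.022], "twist": 0}, {"gripper": 0.093, "offset": [0, 0.033, -0.022], "twist": 0}, {"gripper": 0.093, "offset": [0, 0.033, -0.022], "twist": 0}], newtons=20)

```text
time: 0.9
ee_pos: [0.4422, -0.3501, 0.2324]
ee_rot: [0.901, 1.377, -0.901]
wrist_force: [1.0, 0.1, -0.9]
grip_width: 0.0927
```

Call:
send_rows(commands=[{"gripper": 0.093, "offset": [0, 0.034, -0.023], "twist": 0}, {"gripper": 0.093, "offset": [0, 0.034, -0.023], "twist": 0}, {"gripper": 0.093, "offset": [0, 0.034, -0.023], "twist": 0}, {"gripper": 0.093, "offset": [0, 0.034, -0.023], "twist": 0}, {"gripper": 0.093, "offset": [0, 0.034, -0.023], "twist": 0}, {"gripper": 0.093, "offset": [0, 0.03, -0.02], "twist": 0}, {"gripper": 0.093, "offset": [0, 0, 0], "twist": 6}, {"gripper": 0.093, "offset": [0, 0, 0], "twist": 6}])

```text
time: 1.7
ee_pos: [0.5713, -0.1467, 0.2321]
ee_rot: [1.06, 1.298, -1.061]
wrist_force: [-0.4, 0.0, 0.5]
grip_width: 0.0929
```

Run:
```python
from h import *
off([.5716,-.1433,.08],101.6)
p,d,ci=cap('wrist'); save('wrist1.png',p); w=world(ci,d); np.savez('wrist1',p=p,d=d,w=w)
m=(w[...,2]>.12)&(w[...,2]<.134)&(np.hypot(w[...,0]-.5716,w[...,1]+.1433)<.05)
print(m.sum()); print(cv2.minEnclosingCircle((w[m][:,:2]*1000).astype(np.float32)))
off([.5716,-.1433,.08],101.6)
```

```text
t 1.7 pos [ 0.5713 -0.1467  0.2321] toolx [-0.001  0.    -1.   ] y [ 0.98   0.199 -0.001] jaw [ 0.199 -0.98  -0.   ] w 0.0929 F [-0.4  0.   0.5] q [-0.29 -0.07  1.63  0.    1.58  1.08]
offset mm [152.1   1.1  -3.2]
jaw yaw -78.5 twist -0.1
3432
((572.1854858398438, -144.82080078125), 28.764759063720703)
t 1.75 pos [ 0.5711 -0.1472  0.2322] toolx [-0.001  0.    -1.   ] y [ 0.982  0.191 -0.001] jaw [ 0.191 -0.982 -0.   ] w 0.0929 F [-0.5  0.3 -0.5] q [-0.3  -0.07  1.63 -0.    1.58  1.08]
offset mm [152.2   1.4  -3.7]
jaw yaw -79.0 twist -0.6
```

Call:
send_rows(commands=[{"gripper": 0.093, "offset": [0.03, 0.001, -0.002], "twist": 0}, {"gripper": 0.093, "offset": [0.03, 0, 0], "twist": 0}, {"gripper": 0.093, "offset": [0.03, 0, 0], "twist": 0}, {"gripper": 0.093, "offset": [0.03, 0, 0], "twist": 0}, {"gripper": 0.093, "offset": [0.02, 0, 0], "twist": 0}, {"gripper": 0.093, "offset": [0.012, 0, 0], "twist": 0}, {"gripper": 0.07, "offset": [0, 0, 0], "twist": 0}, {"gripper": 0.05, "offset": [0, 0, 0], "twist": 0}], newtons=20)

```text
time: 2.55
ee_pos: [0.5718, -0.1459, 0.0816]
ee_rot: [1.059, 1.298, -1.058]
wrist_force: [0.1, -0.3, 0.3]
grip_width: 0.0812
```

Call:
send_rows(commands=[{"gripper": 0.05, "offset": [0, 0, 0], "twist": 0}, {"gripper": 0.05, "offset": [0, 0, 0], "twist": 0}, {"gripper": 0.05, "offset": [0, 0, 0], "twist": 0}])

```text
time: 2.85
ee_pos: [0.5717, -0.1458, 0.0814]
ee_rot: [1.059, 1.297, -1.058]
wrist_force: [1.2, -3.5, 5.3]
grip_width: 0.058
```

Call:
send_rows(commands=[{"gripper": 0.05, "offset": [0, 0, 0], "twist": 0}, {"gripper": 0.05, "offset": [0, 0, 0], "twist": 0}, {"gripper": 0.05, "offset": [-0.01, 0, 0], "twist": 0}, {"gripper": 0.05, "offset": [-0.02, 0, 0], "twist": 0}, {"gripper": 0.05, "offset": [-0.02, 0, 0], "twist": 0}, {"gripper": 0.05, "offset": [-0.02, 0, 0], "twist": 0}, {"gripper": 0.05, "offset": [-0.01, 0, 0], "twist": 0}, {"gripper": 0.05, "offset": [0, 0, 0], "twist": 0}])

```text
time: 3.65
ee_pos: [0.5719, -0.1458, 0.1621]
ee_rot: [1.059, 1.296, -1.058]
wrist_force: [-0.5, 0.8, -3.1]
grip_width: 0.0581
```

Run:
```python
from h import *
off([.491,-.355,.080],94)
```

```text
t 3.65 pos [ 0.5719 -0.1458  0.1621] toolx [ 0.002 -0.001 -1.   ] y [0.98  0.201 0.002] jaw [ 0.201 -0.98   0.001] w 0.0581 F [-0.5  0.8 -3.1] q [-0.29 -0.04  1.72 -0.    1.46  1.08]
offset mm [  82.1 -121.4  188.6]
jaw yaw -78.4 twist 7.6
```

Call:
send_rows(commands=[{"gripper": 0.05, "offset": [0, -0.01, 0.015], "twist": 0}, {"gripper": 0.05, "offset": [0, -0.017, 0.027], "twist": 0}, {"gripper": 0.05, "offset": [0, -0.02, 0.03], "twist": 0}, {"gripper": 0.05, "offset": [0, -0.02, 0.03], "twist": 0}, {"gripper": 0.05, "offset": [0, -0.02, 0.03], "twist": 0}, {"gripper": 0.05, "offset": [0, -0.017, 0.027], "twist": 0}, {"gripper": 0.05, "offset": [0, -0.011, 0.018], "twist": 0}, {"gripper": 0.05, "offset": [0, -0.006, 0.012], "twist": 0}])

```text
time: 4.45
ee_pos: [0.4899, -0.3563, 0.1593]
ee_rot: [1.06, 1.299, -1.06]
wrist_force: [0.1, 0.6, -1.9]
grip_width: 0.0577
```

Call:
send_rows(commands=[{"gripper": 0.05, "offset": [0, 0, 0], "twist": 4}, {"gripper": 0.05, "offset": [0, 0, 0], "twist": 4}, {"gripper": 0.05, "offset": [0.02, 0, 0], "twist": 0}, {"gripper": 0.05, "offset": [0.02, 0, 0], "twist": 0}, {"gripper": 0.05, "offset": [0, 0, 0], "twist": 0}])

```text
time: 4.95
ee_pos: [0.49, -0.3539, 0.1172]
ee_rot: [1.163, 1.244, -1.164]
wrist_force: [-0.4, -0.5, -2.4]
grip_width: 0.0581
```

Run:
```python
from h import *
off([.491,-.355,.0795],94)
p,d,ci=cap('top');save('top2.png',p[150:350,270:500]);w=world(ci,d)
c=w[275-50:275+50,390:460].reshape(-1,3)
for z0,z1 in((.05,.1),(.13,.2)):
    q=w[(w[...,2]>z0)&(w[...,2]<z1)&(np.hypot(w[...,0]-.388,w[...,1]+.33)<.045)]; print(len(q), cv2.minEnclosingCircle((q[:,:2]*1000).astype(np.float32)) if len(q) else '')
off([.491,-.355,.0795],94)
```

```text
t 4.95 pos [ 0.49   -0.3539  0.1172] toolx [-0.004  0.003 -1.   ] y [ 0.998  0.063 -0.004] jaw [ 0.063 -0.998 -0.003] w 0.0581 F [-0.4 -0.5 -2.4] q [-0.67  0.02  1.73  0.    1.39  0.84]
offset mm [37.7  1.   1.2]
jaw yaw -86.4 twist -0.4
0 
0 
t 5.0 pos [ 0.4905 -0.3544  0.1191] toolx [-0.002  0.002 -1.   ] y [ 0.998  0.063 -0.002] jaw [ 0.063 -0.998 -0.002] w 0.0578 F [-0.3  0.1 -1.6] q [-0.67  0.02  1.73  0.    1.4   0.84]
offset mm [39.6  0.5  0.7]
jaw yaw -86.4 twist -0.4
```

Call:
send_rows(commands=[{"gripper": 0.05, "offset": [0.015, 0, 0], "twist": 0}, {"gripper": 0.05, "offset": [0.013, 0, 0], "twist": 0}, {"gripper": 0.05, "offset": [0.006, 0, 0], "twist": 0}, {"gripper": 0.05, "offset": [0.003, 0, 0], "twist": 0}, {"gripper": 0.05, "offset": [0.001, 0, 0], "twist": 0}, {"gripper": 0.05, "offset": [0, 0, 0], "twist": 0}, {"gripper": 0.05, "offset": [0, 0, 0], "twist": 0}])

```text
time: 5.7
ee_pos: [0.4911, -0.3553, 0.0832]
ee_rot: [1.163, 1.237, -1.163]
wrist_force: [0.0, -0.3, -1.6]
grip_width: 0.0582
```

Call:
send_rows(commands=[{"gripper": 0.05, "offset": [0.002, 0, 0], "twist": 0}, {"gripper": 0.05, "offset": [0, 0, 0], "twist": 0}, {"gripper": 0.05, "offset": [0.001, 0, 0], "twist": 0}, {"gripper": 0.05, "offset": [0, 0, 0], "twist": 0}, {"gripper": 0.05, "offset": [0, 0, 0], "twist": 0}])

```text
time: 6.2
ee_pos: [0.4909, -0.3552, 0.0796]
ee_rot: [1.163, 1.238, -1.163]
wrist_force: [-0.4, 0.2, -3.2]
grip_width: 0.0581
```

Call:
send_rows(commands=[{"gripper": 0.05, "offset": [0.001, 0, 0], "twist": 0}, {"gripper": 0.05, "offset": [0, 0, 0], "twist": 0}, {"gripper": 0.05, "offset": [0.001, 0, 0], "twist": 0}, {"gripper": 0.05, "offset": [0, 0, 0], "twist": 0}, {"gripper": 0.05, "offset": [0, 0, 0], "twist": 0}])

```text
time: 6.7
ee_pos: [0.4911, -0.3553, 0.0794]
ee_rot: [1.163, 1.237, -1.163]
wrist_force: [-5.7, 5.0, 14.3]
grip_width: 0.0578
```

Contact with the board. Release and rise.

Call:
send_rows(commands=[{"gripper": 0.065, "offset": [-0.001, 0, 0], "twist": 0}, {"gripper": 0.075, "offset": [0, 0, 0], "twist": 0}, {"gripper": 0.085, "offset": [0, 0, 0], "twist": 0}, {"gripper": 0.093, "offset": [0, 0, 0], "twist": 0}, {"gripper": 0.093, "offset": [-0.02, 0, 0], "twist": 0}, {"gripper": 0.093, "offset": [-0.04, 0, 0], "twist": 0}, {"gripper": 0.093, "offset": [-0.04, 0, 0], "twist": 0}, {"gripper": 0.093, "offset": [-0.04, 0, 0], "twist": 0}])

```text
time: 7.5
ee_pos: [0.4907, -0.355, 0.22]
ee_rot: [1.163, 1.239, -1.163]
wrist_force: [-0.2, -0.0, 0.5]
grip_width: 0.0929
```

Run:
```python
from h import *
p,d,ci=cap('wrist');save('wrist2.png',p);w=world(ci,d)
q=w[(w[...,2]>.12)&(w[...,2]<.133)&(np.hypot(w[...,0]-.491,w[...,1]+.355)<.05)];print(len(q),np.median(q,0),cv2.minEnclosingCircle((q[:,:2]*1000).astype(np.float32)) if len(q) else '')
off([.4985,-.008,.093],101.6)
```

```text
3660 [ 0.49334447 -0.35600916  0.12708078] ((491.8536071777344, -356.1878662109375), 28.77400779724121)
t 7.55 pos [ 0.492  -0.356   0.2277] toolx [ 0.006 -0.005 -1.   ] y [0.998 0.063 0.006] jaw [ 0.063 -0.998  0.005] w 0.0934 F [-0.8  0.3  7.2] q [-0.67 -0.03  1.6   0.    1.56  0.84]
offset mm [ 133.    27.5 -347.6]
jaw yaw -86.4 twist -8.0
```

View pics/wrist2.png

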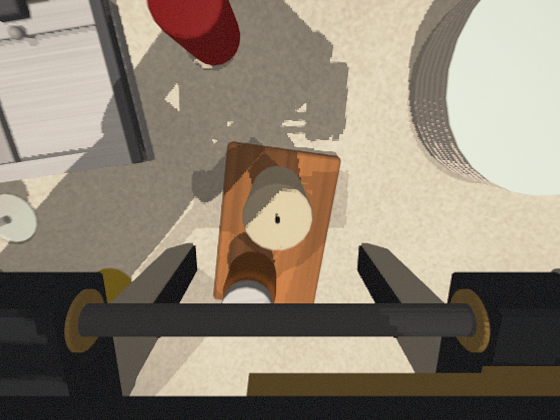

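The wrist view shows the candle standing upright on the board at (277,220) and the jar undisturbed at (247,293). Next, the push post.

Call:
send_rows(commands=[{"gripper": 0.093, "offset": [0, 0.003, -0.035], "twist": 0}, {"gripper": 0.093, "offset": [0, 0.003, -0.04], "twist": 0}, {"gripper": 0.093, "offset": [0, 0.003, -0.04], "twist": 0}, {"gripper": 0.09, "offset": [0, 0.003, -0.04], "twist": 0}, {"gripper": 0.08, "offset": [0, 0.003, -0.04], "twist": 0}, {"gripper": 0.07, "offset": [0, 0.003, -0.04], "twist": 0}, {"gripper": 0.06, "offset": [0, 0.003, -0.04], "twist": 0}, {"gripper": 0.05, "offset": [0, 0.003, -0.04], "twist": 0}])

```text
time: 8.35
ee_pos: [0.4949, -0.0377, 0.2185]
ee_rot: [1.163, 1.238, -1.163]
wrist_force: [0.3, 0.0, 0.1]
grip_width: 0.0628
```

Call:
send_rows(commands=[{"gripper": 0.05, "offset": [0, 0.003, -0.032], "twist": -4}, {"gripper": 0.05, "offset": [0, 0, 0], "twist": -4}, {"gripper": 0.05, "offset": [0, 0, 0], "twist": 0}])

```text
time: 8.65
ee_pos: [0.4961, -0.0064, 0.2185]
ee_rot: [1.057, 1.299, -1.057]
wrist_force: [0.2, -0.0, -0.1]
grip_width: 0.0498
```

Run:
```python
from h import *
p,d,ci=cap('wrist');save('wrist3.png',p);w=world(ci,d)
q=w[(w[...,2]>.108)&(w[...,2]<.125)&(np.hypot(w[...,0]-.4985,w[...,1]+.008)<.03)];print(len(q),np.median(q,0))
q=q.astype(np.float32)
if len(q): print(cv2.minAreaRect(q[:,:2]*1000))
q=w[(w[...,2]>.058)&(w[...,2]<.068)&(np.hypot(w[...,0]-.5534,w[...,1]-.003)<.06)].astype(np.float32)
print('plates',len(q),cv2.minEnclosingCircle(q[:,:2]*1000))
off([.4985,-.008,.093],101.6)
```

```text
295 [ 0.50461028 -0.0084104   0.11684863]
((503.67352294921875, -8.595300674438477), (13.857073783874512, 13.662511825561523), 11.42509937286377)
plates 7801 ((553.3161010742188, 1.7315067052841187), 47.989295959472656)
t 8.7 pos [ 0.4961 -0.007   0.2184] toolx [-0. -0. -1.] y [ 0.98  0.2  -0.  ] jaw [ 0.2  -0.98  0.  ] w 0.0501 F [ 0.7 -1.   0.5] q [-0.07 -0.28  1.83 -0.    1.58  1.3 ]
offset mm [125.4   2.2   1.4]
jaw yaw -78.5 twist -0.1
```

View pics/wrist3.png

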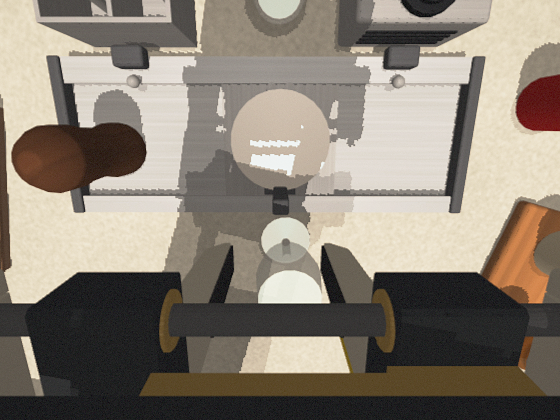

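The wrist view shows the post at (281,200), measured 14 x 14 mm at z 0.117. The way to the right-hand stop is free. The wine glass is at (285,245) and clear.

Call:
send_rows(commands=[{"gripper": 0.05, "offset": [0.02, 0.007, 0.003], "twist": 0}, {"gripper": 0.05, "offset": [0.03, 0, 0], "twist": 0}, {"gripper": 0.05, "offset": [0.03, 0, 0], "twist": 0}, {"gripper": 0.05, "offset": [0.03, 0, 0], "twist": 0}, {"gripper": 0.05, "offset": [0.015, 0, 0], "twist": 0}, {"gripper": 0.03, "offset": [0, 0, 0], "twist": 0}, {"gripper": 0.01, "offset": [0, 0, 0], "twist": 0}, {"gripper": 0.01, "offset": [0, 0, 0], "twist": 0}], newtons=20)

```text
time: 9.5
ee_pos: [0.5044, -0.0089, 0.0954]
ee_rot: [1.06, 1.296, -1.058]
wrist_force: [0.9, -0.0, -0.2]
grip_width: 0.0306
```

Call:
send_rows(commands=[{"gripper": 0.005, "offset": [0, 0, 0], "twist": 0}, {"gripper": 0.005, "offset": [0, 0, 0], "twist": 0}, {"gripper": 0.005, "offset": [0, 0, 0], "twist": 0}])

```text
time: 9.8
ee_pos: [0.504, -0.0087, 0.0945]
ee_rot: [1.059, 1.297, -1.058]
wrist_force: [-1.4, 0.1, 6.3]
grip_width: 0.014
```

Gripped (14 mm). Slide along tool +z (= track −y).

Call:
send_rows(commands=[{"gripper": 0.005, "offset": [0, 0, 0.006], "twist": 0}, {"gripper": 0.005, "offset": [0, 0, 0.014], "twist": 0}, {"gripper": 0.005, "offset": [0, 0, 0.015], "twist": 0}, {"gripper": 0.005, "offset": [0, 0, 0.015], "twist": 0}, {"gripper": 0.005, "offset": [0, 0, 0.015], "twist": 0}, {"gripper": 0.005, "offset": [0, 0, 0.015], "twist": 0}, {"gripper": 0.005, "offset": [0, 0, 0.01], "twist": 0}, {"gripper": 0.005, "offset": [0, 0, 0], "twist": 0}])

```text
time: 10.6
ee_pos: [0.5223, -0.098, 0.0945]
ee_rot: [1.06, 1.296, -1.059]
wrist_force: [0.8, -0.0, 6.4]
grip_width: 0.0137
```

Run:
```python
from h import *
off(np.array([.5037,-.0086,.095])+.114*np.array([.2,-.98,0]),101.6)
```

```text
t 10.6 pos [ 0.5223 -0.098   0.0945] toolx [ 0.001 -0.001 -1.   ] y [0.98  0.2   0.001] jaw [ 0.2   -0.98   0.001] w 0.0137 F [ 0.8 -0.   6.4] q [-0.23 -0.13  1.91 -0.    1.36  1.14]
offset mm [-0.5 -0.3 22.7]
jaw yaw -78.5 twist -0.1
```

Call:
send_rows(commands=[{"gripper": 0.005, "offset": [0, 0, 0.006], "twist": 0}, {"gripper": 0.005, "offset": [0, 0, 0.006], "twist": 0}, {"gripper": 0.005, "offset": [0, 0, 0.005], "twist": 0}, {"gripper": 0.005, "offset": [0, 0, 0.003], "twist": 0}])

```text
time: 11.0
ee_pos: [0.5259, -0.1168, 0.0945]
ee_rot: [1.059, 1.297, -1.059]
wrist_force: [-4.6, -0.7, 6.9]
grip_width: 0.0142
```

Call:
send_rows(commands=[{"gripper": 0.005, "offset": [0, 0, 0.002], "twist": 0}, {"gripper": 0.005, "offset": [0, 0, 0], "twist": 0}, {"gripper": 0.005, "offset": [0, 0, 0], "twist": 0}])

```text
time: 11.3
ee_pos: [0.5263, -0.1189, 0.0945]
ee_rot: [1.059, 1.297, -1.059]
wrist_force: [-1.4, -4.1, 6.8]
grip_width: 0.014
```

Call:
send_rows(commands=[{"gripper": 0.005, "offset": [0, 0, 0.001], "twist": 0}, {"gripper": 0.005, "offset": [0, 0, 0], "twist": 0}, {"gripper": 0.005, "offset": [0, 0, 0], "twist": 0}])

```text
time: 11.6
ee_pos: [0.5265, -0.1198, 0.0945]
ee_rot: [1.059, 1.297, -1.059]
wrist_force: [-3.2, -3.7, 7.0]
grip_width: 0.014
```

Call:
send_rows(commands=[{"gripper": 0.005, "offset": [0, 0, 0.001], "twist": 0}, {"gripper": 0.005, "offset": [0, 0, 0], "twist": 0}, {"gripper": 0.005, "offset": [0, 0, 0], "twist": 0}])

```text
time: 11.9
ee_pos: [0.5268, -0.1207, 0.0945]
ee_rot: [1.059, 1.297, -1.059]
wrist_force: [-1.2, -2.5, 6.6]
grip_width: 0.0137
```

Being drawn in. Release, so that the detent centres it, then rise and check.

Call:
send_rows(commands=[{"gripper": 0.02, "offset": [0, 0, 0], "twist": 0}, {"gripper": 0.04, "offset": [0, 0, 0], "twist": 0}, {"gripper": 0.05, "offset": [0, 0, 0], "twist": 0}, {"gripper": 0.05, "offset": [-0.03, 0, 0], "twist": 0}, {"gripper": 0.05, "offset": [-0.04, 0, 0], "twist": 0}, {"gripper": 0.05, "offset": [-0.04, 0, 0], "twist": 0}, {"gripper": 0.05, "offset": [0, -0.01, 0], "twist": 0}, {"gripper": 0.05, "offset": [0, 0, 0], "twist": 0}])

```text
time: 12.7
ee_pos: [0.5163, -0.1225, 0.2041]
ee_rot: [1.059, 1.297, -1.058]
wrist_force: [0.6, -0.4, -0.3]
grip_width: 0.0499
```

Run:
```python
from h import *
p,d,ci=cap('wrist');save('wrist4.png',p);w=world(ci,d)
def rect(c,r,z0,z1):
    q=w[(w[...,2]>z0)&(w[...,2]<z1)&(np.hypot(w[...,0]-c[0],w[...,1]-c[1])<r)].astype(np.float32)
    return len(q),np.median(q,0).round(4),cv2.minAreaRect(q[:,:2]*1000)
print('post',rect((.527,-.121),.03,.108,.125))
print('plates',rect((.577,-.111),.055,.058,.068))
print('handle',rect((.696,-.0858),.05,.11,.14))
print('warmer',rect((.72,-.08),.1,.078,.092))
off([.696,-.0858,.114],101.6)
```

```text
post (329, array([ 0.5274, -0.1212,  0.1168], dtype=float32), ((526.6517944335938, -121.26846313476562), (13.825480461120605, 13.700103759765625), 11.225481986999512))
plates (8640, array([ 0.5785, -0.1109,  0.0612], dtype=float32), ((576.7876586914062, -111.02828216552734), (94.20166015625, 95.2542953491211), 11.727018356323242))
handle (0, array([nan, nan, nan], dtype=float32), ((0.0, 0.0), (0.0, 0.0), 0.0))
warmer (1934, array([ 0.6735, -0.0918,  0.0836], dtype=float32), ((674.507568359375, -91.46871948242188), (8.927412033081055, 110.17516326904297), 11.74886417388916))
t 12.75 pos [ 0.5163 -0.1223  0.203 ] toolx [-0.  0. -1.] y [ 0.98   0.201 -0.   ] jaw [ 0.201 -0.98  -0.   ] w 0.0497 F [-0.2 -0.6 -1. ] q [-0.28 -0.19  1.79  0.    1.55  1.09]
offset mm [ 88.9 183.4   0.3]
jaw yaw -78.4 twist -0.0
  return _methods._mean(a, axis=axis, dtype=dtype,
  ret = um.true_divide(
```

View pics/wrist4.png

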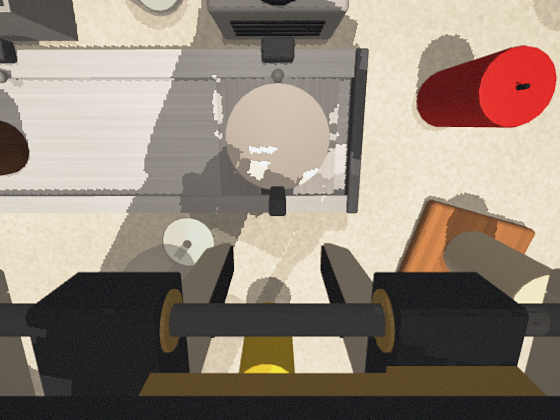

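The carriage is home: the ball at (278,76) sits under the stop block, and the post is within 0.5 mm of the warmer front's centre. The mill and wine glass are unmoved. Next, the handle.

Call:
send_rows(commands=[{"gripper": 0.06, "offset": [-0.02, 0.025, 0], "twist": 0}, {"gripper": 0.06, "offset": [0, 0.03, 0], "twist": 0}, {"gripper": 0.06, "offset": [0, 0.03, 0], "twist": 0}, {"gripper": 0.06, "offset": [0, 0.025, 0], "twist": 0}, {"gripper": 0.06, "offset": [0, 0, 0], "twist": 0}])

```text
time: 13.25
ee_pos: [0.626, -0.0995, 0.2207]
ee_rot: [1.058, 1.302, -1.06]
wrist_force: [-0.0, -0.4, -1.5]
grip_width: 0.0597
```

Run:
```python
from h import *
p,d,ci=cap('wrist');save('wrist5.png',p);w=world(ci,d)
def rect(c,r,z0,z1):
    q=w[(w[...,2]>z0)&(w[...,2]<z1)&(np.hypot(w[...,0]-c[0],w[...,1]-c[1])<r)].astype(np.float32)
    return len(q),cv2.minAreaRect(q[:,:2]*1000)
print('handle',rect((.696,-.0858),.05,.122,.14))
print('warmer',rect((.72,-.08),.1,.078,.092))
off([.6967,-.0856,.114],11.6)
```

```text
handle (2276, ((696.95068359375, -86.88252258300781), (15.445083618164062, 79.80201721191406), 11.646193504333496))
warmer (13422, ((720.02734375, -60.22010803222656), (109.10186767578125, 153.00210571289062), 11.562105178833008))
t 13.3 pos [ 0.6248 -0.0998  0.221 ] toolx [-0.003  0.001 -1.   ] y [ 0.979  0.202 -0.003] jaw [ 0.202 -0.979 -0.001] w 0.06 F [-0.4  1.1  0.9] q [-0.2   0.03  1.55  0.    1.56  1.17]
offset mm [106.8  73.6   0.7]
jaw yaw -78.4 twist -90.0
```

Call:
send_rows(commands=[{"gripper": 0.06, "offset": [0, 0.025, 0.002], "twist": 0}, {"gripper": 0.06, "offset": [0, 0.025, 0], "twist": 0}, {"gripper": 0.06, "offset": [0, 0.0235, 0], "twist": 0}, {"gripper": 0.06, "offset": [0, 0, 0], "twist": -8}, {"gripper": 0.06, "offset": [0, 0, 0], "twist": -8}, {"gripper": 0.06, "offset": [0, 0, 0], "twist": -8}, {"gripper": 0.06, "offset": [0, 0, 0], "twist": -8}, {"gripper": 0.06, "offset": [0, 0, 0], "twist": -8}])

```text
time: 14.1
ee_pos: [0.6959, -0.0877, 0.2227]
ee_rot: [0.52, 1.509, -0.521]
wrist_force: [-0.2, 0.6, -0.3]
grip_width: 0.0599
```

Call:
send_rows(commands=[{"gripper": 0.06, "offset": [0, 0, 0], "twist": -8}, {"gripper": 0.06, "offset": [0, 0, 0], "twist": -8}, {"gripper": 0.06, "offset": [0, 0, 0], "twist": -8}, {"gripper": 0.06, "offset": [0, 0, 0], "twist": -8}, {"gripper": 0.06, "offset": [0, 0, 0], "twist": -8}, {"gripper": 0.06, "offset": [0, 0, 0], "twist": -8}, {"gripper": 0.06, "offset": [0, 0, 0], "twist": -2}, {"gripper": 0.06, "offset": [0, 0, 0], "twist": 0}])

```text
time: 14.9
ee_pos: [0.696, -0.0876, 0.2229]
ee_rot: [-0.159, 1.566, 0.159]
wrist_force: [0.2, 0.7, 0.4]
grip_width: 0.0602
```

Run:
```python
from h import *
off([.697,-.0868,.114],11.6)
```

```text
t 14.9 pos [ 0.696  -0.0876  0.2229] toolx [-0.001  0.    -1.   ] y [-0.201  0.98   0.   ] jaw [ 0.98   0.201 -0.001] w 0.0602 F [0.2 0.7 0.4] q [-0.16  0.18  1.39 -0.    1.58 -0.36]
offset mm [108.9   0.6   1.2]
jaw yaw 11.6 twist 0.0
```

Call:
send_rows(commands=[{"gripper": 0.06, "offset": [0.03, 0.001, 0.001], "twist": 0}, {"gripper": 0.06, "offset": [0.03, 0, 0], "twist": 0}, {"gripper": 0.06, "offset": [0.03, 0, 0], "twist": 0}, {"gripper": 0.06, "offset": [0.018, 0, 0], "twist": 0}, {"gripper": 0.04, "offset": [0, 0, 0], "twist": 0}, {"gripper": 0.02, "offset": [0, 0, 0], "twist": 0}, {"gripper": 0.01, "offset": [0, 0, 0], "twist": 0}, {"gripper": 0.01, "offset": [0, 0, 0], "twist": 0}], newtons=15)

```text
time: 15.7
ee_pos: [0.6982, -0.0864, 0.1173]
ee_rot: [-0.159, 1.563, 0.158]
wrist_force: [0.2, 0.6, 0.3]
grip_width: 0.0327
```

Call:
send_rows(commands=[{"gripper": 0.01, "offset": [0, 0, 0], "twist": 0}, {"gripper": 0.01, "offset": [0, 0, 0], "twist": 0}, {"gripper": 0.01, "offset": [0, 0, 0], "twist": 0}])

```text
time: 16.0
ee_pos: [0.6977, -0.0863, 0.1161]
ee_rot: [-0.159, 1.565, 0.159]
wrist_force: [-0.6, 0.1, 4.3]
grip_width: 0.0159
```

Handle gripped (16 mm). Turn clockwise in 6° rows, about 75° in total.

Call:
send_rows(commands=[{"gripper": 0.01, "offset": [0, 0, 0], "twist": 4}, {"gripper": 0.01, "offset": [0, 0, 0], "twist": 6}, {"gripper": 0.01, "offset": [0, 0, 0], "twist": 6}, {"gripper": 0.01, "offset": [0, 0, 0], "twist": 6}, {"gripper": 0.01, "offset": [0, 0, 0], "twist": 6}, {"gripper": 0.01, "offset": [0, 0, 0], "twist": 6}, {"gripper": 0.01, "offset": [0, 0, 0], "twist": 6}])

```text
time: 16.7
ee_pos: [0.6974, -0.0862, 0.1161]
ee_rot: [0.392, 1.535, -0.392]
wrist_force: [-3.7, -0.2, 5.1]
grip_width: 0.0161
```

Call:
send_rows(commands=[{"gripper": 0.01, "offset": [0, 0, 0], "twist": 6}, {"gripper": 0.01, "offset": [0, 0, 0], "twist": 6}, {"gripper": 0.01, "offset": [0, 0, 0], "twist": 6}, {"gripper": 0.01, "offset": [0, 0, 0], "twist": 6}, {"gripper": 0.01, "offset": [0, 0, 0], "twist": 6}, {"gripper": 0.01, "offset": [0, 0, 0], "twist": 4}, {"gripper": 0.01, "offset": [0, 0, 0], "twist": 0}, {"gripper": 0.01, "offset": [0, 0, 0], "twist": 0}])

```text
time: 17.5
ee_pos: [0.6973, -0.0861, 0.1161]
ee_rot: [0.848, 1.4, -0.848]
wrist_force: [-5.1, 1.7, 5.0]
grip_width: 0.0159
```

Run:
```python
from h import *
off([.697,-.0868,.114],11.6-74.5)
print(manip.state()['ft_torque'])
```

```text
t 17.5 pos [ 0.6973 -0.0861  0.1161] toolx [-0.001  0.    -1.   ] y [ 0.886  0.463 -0.001] jaw [ 0.463 -0.886 -0.001] w 0.0159 F [-5.1  1.7  5. ] q [-0.16  0.23  1.51  0.    1.41  0.93]
offset mm [ 2.1 -0.6  0.5]
jaw yaw -62.4 twist 0.5
[ 0.19048805  1.13336289 -0.06114435]
```

Call:
send_rows(commands=[{"gripper": 0.025, "offset": [0, 0, 0], "twist": 0}, {"gripper": 0.04, "offset": [0, 0, 0], "twist": 0}, {"gripper": 0.06, "offset": [0, 0, 0], "twist": 0}, {"gripper": 0.06, "offset": [-0.03, 0, 0], "twist": 0}, {"gripper": 0.06, "offset": [-0.04, 0, 0], "twist": 0}, {"gripper": 0.06, "offset": [-0.04, 0, 0], "twist": 0}, {"gripper": 0.06, "offset": [-0.02, -0.03, 0], "twist": 0}, {"gripper": 0.06, "offset": [0, -0.04, 0], "twist": 0}])

```text
time: 18.3
ee_pos: [0.6363, -0.1187, 0.249]
ee_rot: [0.847, 1.395, -0.845]
wrist_force: [0.7, -0.5, 0.6]
grip_width: 0.0601
```

Call:
send_rows(commands=[{"gripper": 0.06, "offset": [-0.01, -0.04, 0], "twist": 0}, {"gripper": 0.06, "offset": [-0.01, -0.04, 0], "twist": 0}, {"gripper": 0.06, "offset": [0, -0.04, 0], "twist": 0}, {"gripper": 0.06, "offset": [0, 0, 0], "twist": 0}, {"gripper": 0.06, "offset": [0, 0, 0], "twist": 0}])

```text
time: 18.8
ee_pos: [0.529, -0.1746, 0.2661]
ee_rot: [0.849, 1.398, -0.848]
wrist_force: [0.1, -0.1, -0.8]
grip_width: 0.06
```

Run:
```python
from h import *
p,d,ci=cap('top');save('top6.png',p);w=world(ci,d)
def rect(n,c,r,z0,z1):
    q=w[(w[...,2]>z0)&(w[...,2]<z1)&(np.hypot(w[...,0]-c[0],w[...,1]-c[1])<r)].astype(np.float32)
    print(n,len(q),cv2.minAreaRect(q[:,:2]*1000) if len(q) else '')
rect('handle',(.696,-.0858),.05,.122,.14)
rect('candle',(.491,-.355),.05,.12,.134)
rect('mill',(.507,.171),.05,.12,.17)
rect('plates',(.577,-.111),.055,.055,.068)
rect('jar',(.387,-.33),.045,.09,.115)
rect('glass',(.432,-.03),.045,.10,.16)
rect('tumbler',(.693,.034),.05,.08,.13)
off([.6,-.1,.2])
```

```text
handle 242 ((696.314697265625, -85.5150375366211), (79.5537109375, 16.00285530090332), 26.772930145263672)
candle 130 ((483.12713623046875, -371.4205017089844), (18.762916564941406, 50.50811767578125), 65.14510345458984)
mill 421 ((507.589599609375, 171.22714233398438), (49.91765594482422, 49.54897689819336), 3.60158634185791)
plates 965 ((580.1843872070312, -104.43722534179688), (82.12559509277344, 94.74588012695312), 53.27526092529297)
jar 207 ((382.24853515625, -341.4922180175781), (26.605609893798828, 50.109764099121094), 67.3421859741211)
glass 562 ((432.1323547363281, -29.98124122619629), (59.14164733886719, 59.91106033325195), 0.9463989734649658)
tumbler 279 ((693.22998046875, 33.70326232910156), (64.97584533691406, 63.338172912597656), 1.7335306406021118)
t 18.85 pos [ 0.5295 -0.1742  0.2657] toolx [ 0.  0. -1.] y [0.886 0.463 0.   ] jaw [ 0.463 -0.886  0.   ] w 0.0595 F [-0.  -0.2  0.8] q [-0.36 -0.15  1.65  0.    1.64  0.73]
offset mm [ 65.7  96.8 -33.2]
```

View pics/top6.png

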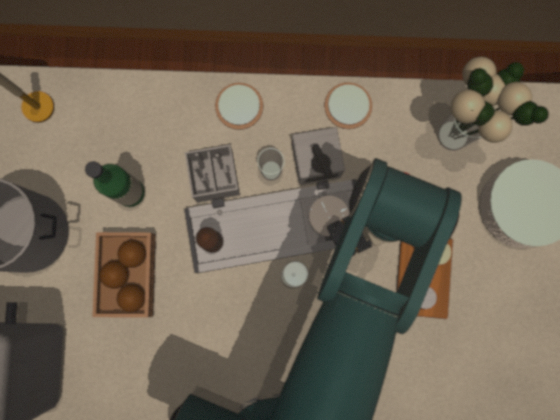

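The top view shows the handle at (320,160), turned across the slide: its long axis went from 101.6° to 26.8°, which is 1.30 rad. The plates are at (327,215) at the stop. The mill, glass and tumbler are within 1 mm of their starting positions. The candle and jar are half-hidden by the arm.

```bash
python3 -c "
from h import *
s=manip.state();print(s['wrist_force'],s['grip_width'],s['time']);print(manip.sign_off())"
```

```text
[-0.0113383  -0.18701468  0.84453971] 0.05951085519359262 18.85
the job is handed in; nothing more can be done
None
```

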